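# Third hand at the riveting bench

## Task

Pick up the bare aluminium angle bracket and stand it on the bed of the riveting jig with its upright flange flat against the near face of the clamped rail, sitting between the two red marks. Press it squarely against the rail with a steady push of about 12 N (no less than 6, no more than 20) so that a colleague can set the rivets from the far side; finish while still holding it there and pushing, do not let go. Never ram it into the rail, and leave the blue bracket, the pencil and the screwdriver where they are.

Things in the scene. Friction and masses are not known exactly. Their poses are not given: they have to be found in the camera images.
- bracket: Bare aluminium angle bracket, 0.2 kg, standing on its foot on the bench. +x: the way it is pressed; z up. Upright flange 90 wide (y), 50 high, 5 thick, mating face at x = 0; foot 90 wide, 5 thick, back to x = -70 mm; a rib 10 thick in the middle (y = 0) joins them. Slots in the upright flange at y = +-30 mm. Origin: lower edge of the mating face, mid-width.
- rail: Aluminium angle 50 x 50 x 6 mm, 320 long (y), clamped in the jig, rigid (gives under 0.3 mm at 20 N). Upright leg 50 high towards the robot; the other leg lies on the bed, pointing away. Four rivet holes; two red marks across the upright leg, inner edges 98 mm apart. Origin: near face, bed level, midway between the marks; +x into the rail, z up. A seated bracket's frame coincides with it.
- jig: Riveting jig screwed to the bench: grey plate 210 (x) x 300 (y) x 15 mm, its upper face is the bed, 95 mm of it free in front of the rail. Behind the rail two locating blocks and two toggle clamps up to 70 mm above the bench, red handles pointing away from the robot. Origin: on the bench beneath the rail's near face, mid-width; +x away from the robot.
- blue_bracket: A similar bracket painted blue, 70 wide, belonging to another job; loose on the bench; stays where it is. Origin as for the bare one.
- screwdriver: A screwdriver with a red handle lying on the bench to the robot's right of the jig; stays where it is.
- pencil: A flat red carpenter's pencil, 175 long, 13 wide, 8 thick, lying on the bench between the brackets and the jig, towards the far side; stays where it is.
- bracket_grip (a point): The place to grip the bare bracket from above, in its rib (10 thick, flat top 50 mm above the foot's underside, from the upright flange to x = -42 mm, lower from there): 27 mm behind the mating face, 34 mm above the foot's underside. Fingers close along the bracket's y, fingertips stay above the foot.
Things that resemble listed ones, but are neither listed nor needed, are in the scene too. Leave any orange, purple or yellow look-alike of the bracket alone.

How it is judged:
On the way, in this order (a step that is already met when the one before it is completed fails the run):
1. the bare bracket is picked up off the bench (height (world z) of bracket above 0.03 m and contact force between the fingers and bracket above 1 N), for 0.2 s.
2. the bracket stands on the bed between the marks, pressed squarely against the rail with 6 to 20 N for one second (contact force between bracket and rail between 6 and 20 N and contact force between the fingers and bracket above 3 N and x of bracket in the frame of rail between -0.003 and 0.003 m and y of bracket in the frame of rail between -0.004 and 0.004 m and z of bracket in the frame of rail between -0.0025 and 0.0025 m and angle between the x axis of bracket and the x axis of rail, either way round below 0.05 rad and angle between bracket's own z axis and vertical below 0.05 rad and linear speed of bracket below 0.01 m/s), for 1 s.
At the end, for the whole second after the job is handed in: Held through the last second: fingers still bear on the bracket; it pushes on the rail with 6 to 20 N, face against it (3 mm, 0.05 rad), centred between the marks within 4 mm, upright within 0.05 rad, foot within 2.5 mm of the bed, and still (all of step 2); the arm keeps its last pose, push and grip.
It fails at once if the bracket is rammed into the rail (over 45 N) (contact force between bracket and rail above 45 N).
It fails at once if the blue bracket, the pencil or the screwdriver is moved (over 20 mm) (distance of any of blue_bracket, pencil, screwdriver from where it was at the start of the episode above 0.02 m).
It also fails if it takes over 64 s, if anything falls off the work surface, if the arm or the gripper's body presses on something with over 40 N, if the wrist force passes 120 N, or if a joint passes its speed limit or range.

## Robot

A 6-joint arm with a two-finger parallel gripper is mounted at the origin on the work surface. World frame = base frame: x ahead of the robot, y to its left, z up, the work surface at z = 0. Lengths are in m, angles in rad, forces in N, time in s.
With the tool pointing down it reaches from about 0.375 to 0.975 m from the base axis. Payload 3.8 kg.
Tool frame: the origin (TCP) lies midway between the tips of the shut fingers; the grasp point (between the pads) lies 19 mm behind it; z points along the fingers, y is the line along which they close (so a half turn about z gives the same grasp; the last joint's range is limited). The gripper opens to 85 mm and grips with 20 to 120 N. Pads are 22 mm wide; open, the fingers measure 114 mm over their backs; the gripper's body (76 mm by 85 mm) begins 54 mm behind the grasp point. The pads swing forward as they close: fully open they stand 13 mm farther back than shut.
Start: joints at [1.215, 0.264, 1.604, -0, 1.274, -0.037], TCP at [0.212, 0.641, 0.231] pointing down, gripper open.
Joint ranges: [-2.63, 2.63], [-0.94, 2.18], [0.31, 2.57], [-1.31, 4.45], [0, 2.66], [-2.55, 2.55]. Speed limits (rad/s): [2.57, 2.57, 3.14, 3.14, 3.14, 3.14].

## Interface

Orientations are given as a rotation vector (axis times angle).
In Python, from workcell import status, read_camera, workorder, masks_of gives the robot as it stands.
- The arm moves only by the tool drive_tool, never from a script. Its argument "rows" is a list of rows, each a list of 7 numbers: the turn, a rotation vector about the tool's x, y, z in degrees, then the shift along the tool's x, y, z in m, then the opening, from 0 (shut) to 1 (fully open). In form: [[ax, ay, az, tx, ty, tz, claw], ...]. A call has 1 to 8 rows; each row shifts and turns the commanded pose from where the row before left it, along the tool's axes as they then stand; what a row does not reach is not made up. A row lasts 1/12 s, in which the tool goes at most 41.7 mm and 7.16 degrees, less where a joint would pass 70% of its speed; a pose out of reach is approached as far as the arm can. A call is refused whole if a number of a shift passes 0.0417 or a number of a turn 7.16, either way. A call with a gripper value outside its range is refused whole. The fingers move at their own pace and stop on an object; "force" is the grip in N (left out, the last holds). Time passes only in rows, so rows that do not move let the fingers close. It gives the time, the measured TCP pose, the force, the opening and the grip force at its end, in the units of the state.
- status.read_state(): the state, without advancing time (a new reading comes with each control period).
- read_camera(name): name is "scene" or "top"; returns a dict with "color" (384x512x3 uint8, red, green, blue), "intrinsics" (3x3 intrinsics, pixels), "world_from_camera" (4x4, takes a point from camera to world coordinates). Camera axes: x right, y up, looking along -z (the intrinsics and any distortion apply to the point x, -y, -z); pixel columns grow to the right and rows downward; lengths in m; the calibration is good to about 2 mm. A picture is of the moment at which its call begins. There is no depth.
- workorder.finish_job(): hands the job in; it is judged then, once.
Trained networks look in a picture, given as the dict that the camera call returned (one of the last four; its "shot" number tells which), for a name from the list of things; names that differ only in an ending like _2 or _b are one class to them, and where a whole thing is asked for, a point or a joint stands for the part that bears it (a point fixed in the world has none). Each returns a list of dicts, best first, with "score" (0 to 1); they miss things now and then, are a little off and sometimes report something else, mostly with a low value. They report only what shows in the picture. A call takes as long as a camera call. They do not tell look-alikes from the thing itself.
- masks_of(picture, name): "mask" (384x512 bool, what is visible of it) and "bbox" ([left, top, right, bottom] in pixels, round what is visible of it).
The state is a dict: "time": time; "q": joint angles; "joint_vel": joint speeds; "joint_torque": joint torques, N m; "tool_pos": TCP position; "tcp_rot": TCP orientation; "wrist_force": force on the tool from outside, world axes, zero at the start; "torque": the same for the moment, N m; "width": opening from 0.0 (shut) to 1.0 (fully open); "grip_force": force on a finger pad.
Only numpy, scipy, OpenCV 4.12 (cv2) and the standard library are available. Lean on these libraries where they do the work, as an engineer would, in place of code of your own. Each camera call takes 0.05 s, during which the arm holds its last target. There are 200 camera calls.

## Working session

There is one attempt and no reset: what is moved stays moved. The work goes in short steps, Python scripts to look and compute and a tool call to move; the robot and the scene stay as the last step left them, time stands still between calls to the robot, and variables do not carry over. Pictures are saved under pics/ and viewed, at most 10 in all, crops included, and the job is handed in when it is done.

Besides the shell and the picture viewer there is one more tool, called after ">>>" as name([rows], argument=value, ...), one row to a line, values as JSON. drive_tool: Moves the arm, as the interface text tells. Its arguments: {"type":"object","properties":{"rows":{"type":"array"},"force":{"type":"number"}},"required":["rows"]}

```bash
mkdir -p pics; ls; cat > h.py <<'E'
import numpy as np,cv2
from workcell import status, read_camera, workorder, masks_of
def ray(p,u,v):
    K=p["intrinsics"];T=np.array(p["world_from_camera"])
    d=np.array([(u-K[0][2])/K[0][0],-(v-K[1][2])/K[1][1],-1.0])
    return T[:3,3],T[:3,:3]@d
def atz(p,u,v,z):
    o,d=ray(p,u,v);return o+d*(z-o[2])/d[2]
def proj(p,X):
    K=np.array(p["intrinsics"]);T=np.array(p["world_from_camera"])
    c=(np.atleast_2d(X)-T[:3,3])@T[:3,:3]
    return np.c_[K[0,0]*c[:,0]/-c[:,2]+K[0,2],K[1,1]*-c[:,1]/-c[:,2]+K[1,2]]
def save(p,n,crop=None,s=1):
    im=p["color"][:,:,::-1]
    if crop: im=im[crop[1]:crop[3],crop[0]:crop[2]]
    cv2.imwrite("pics/"+n,cv2.resize(im,None,fx=s,fy=s,interpolation=cv2.INTER_CUBIC))
E
python3 - <<'E'
from h import *
np.set_printoptions(precision=4,suppress=True)
print(status.read_state())
P={}
for c in("top","scene"):
    p=read_camera(c);P[c]=p;print(c,p.keys(),np.array(p["intrinsics"]).tolist(),np.array(p["world_from_camera"]))
    np.save(f"pics/{c}.npy",p,allow_pickle=True)
    for n in("bracket","rail","jig","blue_bracket","pencil","screwdriver"):
        print(n,[(round(m["score"],2),m["bbox"]) for m in masks_of(p,n)])
im=np.hstack([P["top"]["color"],P["scene"]["color"]])
save(P["top"],"top0.png",s=1.5);save(P["scene"],"sc0.png",s=1.5)
E
```

```text
pics
{'time': 0.0, 'q': array([ 1.2151,  0.2648,  1.6054,  0.    ,  1.2737, -0.0369]), 'joint_vel': array([ 0.0007, -0.0014,  0.0011, -0.0025,  0.0014, -0.0004]), 'joint_torque': array([ -0.0025, -51.5115, -36.7315,  -0.    ,   0.0127,   0.    ]), 'tool_pos': array([0.2113, 0.6403, 0.2299]), 'tcp_rot': array([-0.4986, -3.1013,  0.0034]), 'wrist_force': array([-0.0065, -0.4161, -0.0322]), 'torque': array([0.0094, 0.0384, 0.0527]), 'grip_force': 0.0, 'width': 0.9985443635485792}
top dict_keys(['color', 'intrinsics', 'world_from_camera', 'shot']) [[457.3065192198973, 0.0, 259.4287449473208], [0.0, 457.3065192198973, 200.42421676279625], [0.0, 0.0, 1.0]] [[-0.0288  0.9987 -0.0415  0.4524]
 [-0.9996 -0.0285  0.008   0.0698]
 [ 0.0068  0.0417  0.9991  1.7033]
 [ 0.      0.      0.      1.    ]]
bracket [(0.94, [173.3, 230.7, 201.8, 258.6]), (0.88, [179.2, 158.3, 205.8, 184.4]), (0.79, [130.7, 237.9, 161.8, 262.6]), (0.74, [147.1, 196.9, 169.6, 219.3]), (0.56, [105.0, 196.8, 130.0, 223.5])]
rail [(0.83, [257.2, 178.4, 346.1, 193.2])]
jig [(0.73, [261.1, 141.1, 344.1, 218.7])]
blue_bracket [
[... 226 characters left out ...]
0.0, 253.59074719221204], [0.0, 471.2927218213446, 196.44728578126788], [0.0, 0.0, 1.0]] [[-0.6999 -0.5728  0.4266  1.0844]
 [ 0.7142 -0.5643  0.414   0.5754]
 [ 0.0036  0.5945  0.8041  1.1085]
 [ 0.      0.      0.      1.    ]]
bracket [(0.97, [400.8, 302.0, 439.8, 354.0]), (0.9, [281.9, 278.7, 313.1, 313.8]), (0.79, [353.2, 272.7, 392.3, 315.4]), (0.79, [350.7, 212.5, 380.8, 252.1]), (0.73, [404.2, 246.4, 443.8, 283.9])]
rail [(0.78, [168.7, 149.7, 258.1, 230.2])]
jig [(0.27, [234.4, 244.2, 274.6, 294.0]), (0.21, [351.4, 275.2, 390.0, 311.2])]
blue_bracket [(0.77, [285.4, 225.6, 316.7, 253.6])]
pencil [(0.87, [236.3, 245.1, 275.2, 292.9])]
screwdriver [(0.71, [163.1, 95.8, 184.9, 120.6])]
```

View pics/top0.png

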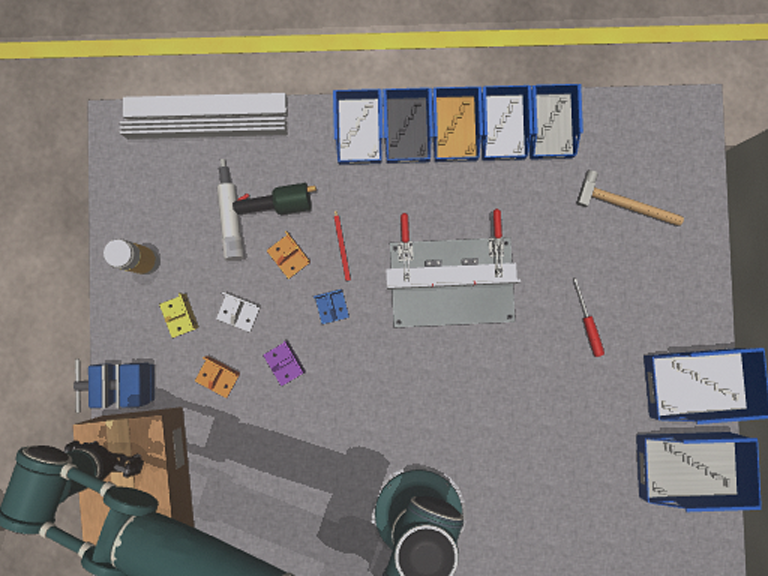

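View pics/sc0.png

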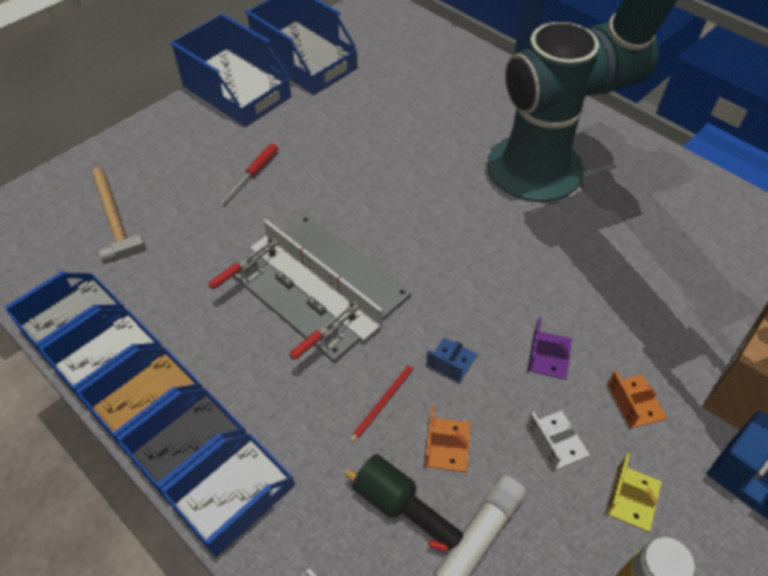

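```bash
cat >> h.py <<'E'
from scipy.optimize import minimize
def parts():
    b=lambda x0,x1,y0,y1,z0,z1:np.array([[x,y,z] for x in(x0,x1) for y in(y0,y1) for z in(z0,z1)])
    rib=np.array([[x,y,z] for y in(-.005,.005) for x,z in((-.005,.005),(-.005,.05),(-.042,.05),(-.07,.005))])
    return [b(-.005,0,-.045,.045,0,.05),b(-.07,0,-.045,.045,0,.005),rib]
def sil(p,x,y,yaw,z0=0,S=8):
    c,s=np.cos(yaw),np.sin(yaw);R=np.array([[c,-s,0],[s,c,0],[0,0,1]])
    m=np.zeros((384*S,512*S),np.uint8)
    for q in parts():
        uv=(proj(p,q@R.T+[x,y,z0])+.5)*S
        cv2.fillConvexPoly(m,cv2.convexHull(uv.astype(np.float32)).astype(np.int32),1)
    return cv2.resize(m.astype(np.float32),(512,384),interpolation=cv2.INTER_AREA)
def best_mask(p,name,c):
    ms=masks_of(p,name);return min(ms,key=lambda m:np.hypot((m["bbox"][0]+m["bbox"][2])/2-c[0],(m["bbox"][1]+m["bbox"][3])/2-c[1]))["mask"].astype(np.float32)
E
python3 - <<'E'
from h import *
np.set_printoptions(precision=4,suppress=True)
t=read_camera("top");s=read_camera("scene")
mt=best_mask(t,"bracket",(158,208));ms=best_mask(s,"bracket",(372,294))
cost=lambda v:sum((np.abs(sil(p,v[0],v[1],v[2])-m)).sum()/m.sum() for p,m in((t,mt),(s,ms)))
c=atz(t,158,208,.01);print("c",c)
r=[]
for yaw in np.arange(0,2*np.pi,np.pi/6):
    x0=[c[0]+.035*np.cos(yaw),c[1]+.035*np.sin(yaw),yaw]
    o=minimize(cost,x0,method="Nelder-Mead",options=dict(initial_simplex=[x0]+[list(np.array(x0)+d) for d in([.01,0,0],[0,.01,0],[0,0,.2])],maxiter=150,xatol=1e-4))
    r.append((o.fun,*o.x))
for q in sorted(r)[:5]:print(np.array(q))
# red marks
for n,p in(("top",t),("scene",s)):
    im=p["color"].astype(int);red=((im[...,0]-np.maximum(im[...,1],im[...,2]))>35).astype(np.uint8)
    k,l,st,ce=cv2.connectedComponentsWithStats(red)
    print(n,[(st[i].tolist(),ce[i].round(2).tolist()) for i in range(1,k) if st[i][4]<60])
a=cv2.resize(t["color"][150:280,90:260],None,fx=3.2,fy=3.2,interpolation=2)[:,:,::-1]
cv2.imwrite("pics/br.png",np.hstack([cv2.resize(p["color"][y:y+70,x:x+70],(400,400),interpolation=2) for p,x,y in((t,123,173),(s,335,260))])[:,:,::-1])
cv2.imwrite("pics/rail.png",np.vstack([cv2.resize(p["color"][y:y+50,x:x+100],(600,300),interpolation=2) for p,x,y in((t,252,155),(s,165,145))])[:,:,::-1])
E
```

```text
c [0.5054 0.4319 0.01  ]
[0.1585 0.5377 0.4175 5.8842]
[ 0.1587  0.5377  0.4173 -0.4099]
[ 0.1589  0.5377  0.418  -0.3886]
[0.1596 0.5375 0.4179 5.8868]
[0.4957 0.4749 0.4444 2.7257]
top [([205, 124, 5, 3, 10], [207.0, 125.2]), ([396, 126, 10, 5, 15], [400.67, 127.87]), ([158, 129, 8, 5, 19], [161.84, 131.16]), ([407, 129, 5, 5, 9], [409.22, 130.89]), ([414, 132, 2, 3, 4], [414.25, 132.75]), ([417, 132, 2, 4, 6], [417.33, 133.5]), ([420, 133, 2, 3, 5], [420.4, 134.2]), ([423, 134, 5, 5, 13], [424.92, 135.85]), ([316, 187, 1, 3, 3], [316.0, 188.0]), ([288, 189, 1, 2, 2], [288.0, 189.5]), ([73, 315, 2, 4, 4], [73.75, 316.5]), ([77, 315, 5, 3, 7], [78.43, 315.43]), ([90, 317, 1, 1, 1], [90.0, 317.0]), ([70, 318, 4, 3, 8], [71.25, 319.38]), ([81, 318, 4, 6, 9], [82.33, 320.33]), ([86, 318, 2, 4, 5], [86.2, 319.2]), ([75, 321, 1, 1, 1], [75.0, 321.0]), ([79, 320, 2, 4, 4], [79.5, 321.5]), ([77, 322, 2, 2, 2], [77.5, 322.5]), ([84, 323, 3, 2, 5], [85.2, 323.6])]
scene [([225, 184, 2, 2, 2], [225.5, 184.5]), ([508, 215, 4, 3, 9], [509.56, 215.89]), ([109, 239, 2, 1, 2], [109.5, 239.0]), ([113, 241, 2, 2, 2], [113.5, 241.5]), ([406, 254, 3, 3, 4], [406.75, 255.0]), ([86, 269, 1, 1, 1], [86.0, 269.0]), ([234, 315, 2, 3, 4], [234.5, 316.0])]
```

View pics/br.png

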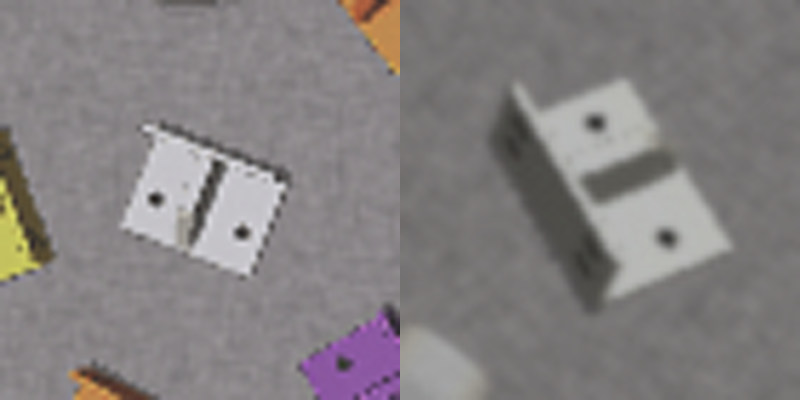

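View pics/rail.png

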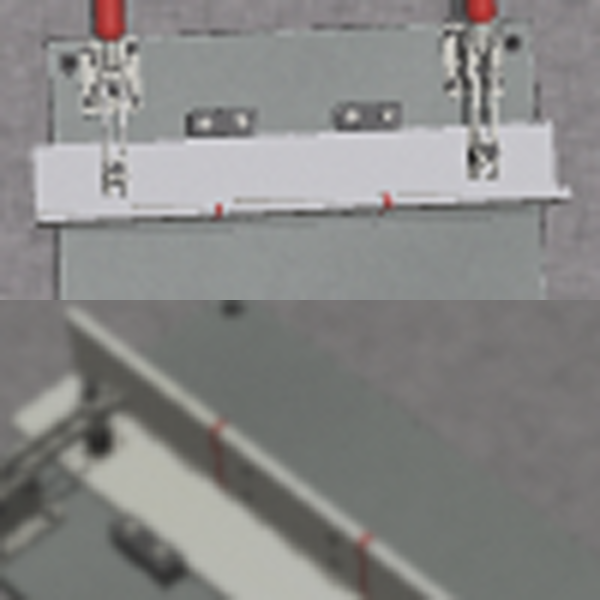

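Top-view candidates: bare bracket (158,208), oranges (192,171) and (145,250), yellow (118,210), purple (190,242) and blue (221,204). Only the one at (158,208), scene (370,293), is unpainted grey-white, and the crop confirms it with its flange facing up-right. The rail crop shows the red marks at top (288,190)/(316,188) and scene (201,166)/(226,185).

```bash
cat >> h.py <<'E'
from scipy.spatial.transform import Rotation as Ro
def go(pos,yaw):
    """shift in the present tool axes and turn (deg rotvec, tool axes) to TCP pos with tool x = -(heading yaw), pointing down"""
    st=status.read_state();R=Ro.from_rotvec(st["tcp_rot"])
    G=Ro.from_matrix(np.array([[-np.cos(yaw),-np.sin(yaw),0],[-np.sin(yaw),np.cos(yaw),0],[0,0,-1]]))
    print("t",st["time"],"q",np.round(st["q"],2),"tcp",np.round(st["tool_pos"],4),"F",np.round(st["wrist_force"],2),"w",round(st["width"],3),st["grip_force"])
    print("shift tool",np.round(R.inv().apply(np.array(pos)-st["tool_pos"]),4),"turn deg",np.round(np.degrees((R.inv()*G).as_rotvec()),2))
def redc(p,w):
    im=p["color"].astype(float);r=np.clip(im[...,0]-np.maximum(im[...,1],im[...,2])-12,0,None)
    u0,v0,u1,v1=w;s=r[v0:v1,u0:u1];V,U=np.mgrid[v0:v1,u0:u1];return np.array([(s*U).sum(),(s*V).sum()])/s.sum(),s
E
python3 - <<'E'
from h import *
np.set_printoptions(precision=4,suppress=True,linewidth=200)
t=read_camera("top");s=read_camera("scene")
for w in((285,185,292,195),(313,183,320,193)):
    c,a=redc(t,w);print("top",c,atz(t,*c,.065),atz(t,*c,.055));print(a.astype(int))
for w in((196,163,206,180),(220,182,231,199)):
    c,a=redc(s,w);print("sc",c);print(a.astype(int))
# near-edge of rail: gradient along columns, subpixel
g=cv2.cvtColor(t["color"],cv2.COLOR_RGB2GRAY).astype(float)
print(g[180:200,[270,280,296,304,310,325]].astype(int).T)
go(atz(t,158,208,.01),-.4)
E
```

```text
top [288.  189.5] [ 0.5568 -0.0471  0.065 ] [ 0.5574 -0.0478  0.055 ]
[[ 0  0  0  0  0  0  0]
 [ 0  0  0  0  0  0  0]
 [ 0  0  0  0  0  0  0]
 [ 0  0  0  0  0  0  0]
 [ 0  0  0 79  0  0  0]
 [ 0  0  0 58  0  0  0]
 [ 0  0  0  7  0  0  0]
 [ 0  0  0  0  0  0  0]
 [ 0  0  0  0  0  0  0]
 [ 0  0  0  0  0  0  0]]
top [316.1336 188.0599] [ 0.5591 -0.1483  0.065 ] [ 0.5598 -0.1497  0.055 ]
[[ 0  0  0  0  0  0  0]
 [ 0  0  0  0  0  0  0]
 [ 0  0  0  0  0  0  0]
 [ 0  0  0  0  0  0  0]
 [ 0  0  0 54  0  0  0]
 [ 0  0  0 85 16  0  0]
 [ 0  0  0 39 18  0  0]
 [ 0  0  5  0  0  0  0]
 [ 0  0  0  0  0  0  0]
 [ 0  0  0  0  0  0  0]]
sc [200.7647 167.4412]
[[ 0  0  0  0  0  0  0  0  0  0]
 [ 0  0  0  0  0  0  0  0  0  0]
 [ 0  0  0  0  0 16  7  0  0  0]
 [ 0  0  0  0 16 20  0  0  0  0]
 [ 0  0  0  0  9  1  0  0  0  0]
 [ 0  0  0  0  3  0  0  0  0  0]
 [ 0  0  0  0  3  6  0  0  0  0]
 [ 0  0  0  0  0  5  0  0  0  0]
 [ 0  0  0  0  0  3  0  0  0  0]
 [ 0  0  0  0  0  4  0  0  0  0]
 [ 0  0  0  0  0  4  0  0  0  0]
 [ 0  0  0  0  0  5  0  0  0  0]
 [ 0  0  0  0  0  0  0  0  0  0]
 [ 0  0  0  0  0  0 
[... 717 characters left out ...]
 0  0  0  0  0  0  0  0  0  0]]
[[200 190 170 111 189 122 188 181 200 198 198 136 118 135 149 145 147 148 145 147]
 [197 197 197 197 197 197 197 198 197 179 200  78 137 136 149 150 148 148 147 148]
 [198 197 198 197 198 198 198 197 167 201 105 121 135 149 146 146 147 148 148 148]
 [197 198 198 197 198 197 196 197 189 200  91 135 132 145 146 147 146 146 145 146]
 [198 199 198 198 197 198 199 199 199 166  88 132 146 146 144 143 144 144 143 144]
 [197 198 198 197 198 197 197 189 201  89 129 129 143 141 142 140 139 138 138 138]]
t 1.0 q [ 1.22  0.26  1.6  -0.    1.27 -0.04] tcp [0.2116 0.641  0.2313] F [-0.46  0.39  0.65] w 1.001 0.0
shift tool [-0.3446 -0.1064  0.2213] turn deg [0.   0.   4.65]
```

```bash
python3 - <<'E'
from h import *
np.set_printoptions(precision=4,suppress=True,linewidth=200)
t=read_camera("top");s=read_camera("scene")
g=cv2.cvtColor(t["color"],cv2.COLOR_RGB2GRAY).astype(float)
U,V=[],[]
for u in list(range(264,342)):
    if u in(287,288,289,315,316,317):continue
    col=g[184:195,u];d=np.diff(col);i=np.argmin(d);U.append(u);V.append(184+i+.5)
k=np.polyfit(U,V,1)
for _ in range(3):
    e=np.abs(np.polyval(k,U)-V)<.9;k=np.polyfit(np.array(U)[e],np.array(V)[e],1)
print(k,e.sum(),len(U))
A=atz(t,265,np.polyval(k,265),.065);B=atz(t,340,np.polyval(k,340),.065)
d=B-A;yaw=np.arctan2(d[1],d[0])+np.pi/2;print(A,B,"rail yaw",yaw)
m=[atz(t,u,np.polyval(k,u),.065) for u in(288.05,316.15)];O=(m[0]+m[1])/2;print(m,"O",O)
# scene check: marks at top edge
R=Ro.from_euler("z",yaw)
print("scene pred",proj(s,[O+R.apply([dx,y,0]) for y in(.0505,-.0505) for dx in(0,.006)]))
go([.513,.428,.12],-.40)
E
```

```text
[ -0.047  203.5909] 70 72
[0.5533 0.0357 0.065 ] [ 0.5583 -0.2342  0.065 ] rail yaw 0.018693034307517564
[array([ 0.5548, -0.0472,  0.065 ]), array([ 0.5567, -0.1483,  0.065 ])] O [ 0.5558 -0.0978  0.065 ]
scene pred [[225.8734 184.206 ]
 [224.3484 185.431 ]
 [201.3271 165.2547]
 [199.8011 166.4066]]
t 1.1 q [ 1.22  0.26  1.6   0.    1.27 -0.04] tcp [0.2115 0.641  0.2312] F [0.55 0.15 0.33] w 1.001 0.0
shift tool [-0.353  -0.1077  0.1112] turn deg [-0.01 -0.    4.65]
```

>>> drive_tool([
  [0, 0, 0, -0.0353, -0.0108, 0, 0.9],
  [0, 0, 0, -0.0353, -0.0108, 0, 0.9],
  [0, 0, 0, -0.0353, -0.0108, 0, 0.9],
  [0, 0, 0, -0.0353, -0.0108, 0, 0.9],
  [0, 0, 0, -0.0353, -0.0108, 0, 0.9],
  [0, 0, 0, -0.0353, -0.0108, 0, 0.9],
  [0, 0, 0, -0.0353, -0.0108, 0, 0.9],
  [0, 0, 0, -0.0353, -0.0108, 0, 0.9],
])

```text
time: 1.77
tool_pos: [0.454, 0.4692, 0.2315]
tcp_rot: [0.499, 3.102, 0.001]
wrist_force: [-0.6, 0.1, 0.1]
width: 0.899
grip_force: 0.0
```

>>> drive_tool([
  [0, 0, 0, -0.0353, -0.0108, 0, 0.9],
  [0, 0, 0, -0.0353, -0.0108, 0, 0.9],
  [0, 0, 4.65, 0, 0, 0.03, 0.9],
  [0, 0, 0, 0, 0, 0.03, 0.9],
  [0, 0, 0, 0, 0, 0.03, 0.9],
  [0, 0, 0, 0, 0, 0.02, 0.9],
  [0, 0, 0, 0, 0, 0, 0.9],
  [0, 0, 0, 0, 0, 0, 0.9],
])

```text
time: 2.43
tool_pos: [0.512, 0.427, 0.1198]
tcp_rot: [-0.624, -3.077, 0.004]
wrist_force: [0.1, 0.5, 0.6]
width: 0.895
grip_force: 0.0
```

```bash
python3 - <<'E'
from h import *
go([.513,.428,.015],-.40)
s=read_camera("scene");save(s,"ap.png",(320,200,440,340),4)
E
```

```text
t 2.4333 q [ 0.66  0.34  1.73 -0.    1.08 -0.51] tcp [0.512  0.427  0.1198] F [0.15 0.46 0.57] w 0.895 0.0
shift tool [-0.0007  0.0017  0.1048] turn deg [-0.18 -0.1  -0.  ]
```

View pics/ap.png

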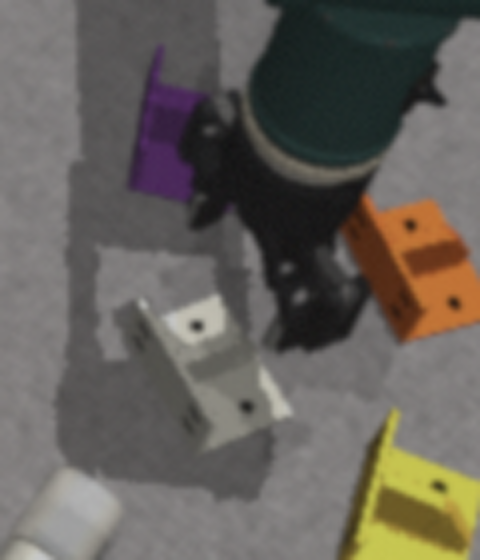

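The gripper hangs above the bare bracket, which is at crop (200,370); its fingers lie either side of the rib line.

>>> drive_tool([
  [0, 0, 0, 0, 0.0017, 0.02, 0.9],
  [0, 0, 0, 0, 0, 0.03, 0.9],
  [0, 0, 0, 0, 0, 0.025, 0.8],
  [0, 0, 0, 0, 0, 0.015, 0.7],
  [0, 0, 0, 0, 0, 0.01, 0.6],
  [0, 0, 0, 0, 0, 0.005, 0.5],
  [0, 0, 0, 0, 0, 0, 0.5],
  [0, 0, 0, 0, 0, 0, 0.5],
], force=50)

```text
time: 3.15
tool_pos: [0.5146, 0.4302, 0.0178]
tcp_rot: [0.624, 3.078, 0.003]
wrist_force: [-0.3, 0.2, 0.2]
width: 0.499
grip_force: 0.0
```

>>> drive_tool([
  [0, 0, 0, 0, 0, 0, 0.35],
  [0, 0, 0, 0, 0, 0, 0.25],
  [0, 0, 0, 0, 0, 0, 0.15],
  [0, 0, 0, 0, 0, 0, 0],
  [0, 0, 0, 0, 0, 0, 0],
  [0, 0, 0, 0, 0, 0, 0],
  [0, 0, 0, 0, 0, 0, 0],
  [0, 0, 0, 0, 0, 0, 0],
])

```text
time: 3.82
tool_pos: [0.5143, 0.4298, 0.0175]
tcp_rot: [0.624, 3.078, 0.002]
wrist_force: [-1.1, -0.6, 5.6]
width: 0.11
grip_force: 49.8
```

```bash
python3 - <<'E'
from h import *
go([.513,.428,.015],-.40)
E
```

```text
t 3.8167 q [ 0.66  0.45  1.78 -0.    0.91 -0.51] tcp [0.5143 0.4298 0.0175] F [-1.13 -0.6   5.63] w 0.11 49.8247629404068
shift tool [ 0.0005 -0.0021  0.0025] turn deg [0.08 0.05 0.  ]
```

>>> drive_tool([
  [0, 0, 0, 0, 0, -0.005, 0],
  [0, 0, 0, 0, 0, -0.015, 0],
  [0, 0, 0, 0, 0, -0.02, 0],
  [0, 0, 0, 0, 0, -0.03, 0],
  [0, 0, 0, 0, 0, -0.03, 0],
  [0, 0, 0, 0, 0, -0.01, 0],
  [0, 0, 0, 0, 0, 0, 0],
  [0, 0, 0, 0, 0, 0, 0],
], force=60)

```text
time: 4.48
tool_pos: [0.5137, 0.4294, 0.1267]
tcp_rot: [0.624, 3.078, 0.001]
wrist_force: [-0.9, -0.1, -1.3]
width: 0.104
grip_force: 58.6
```

```bash
python3 - <<'E'
from h import *
y=.019;p=np.array([.5558,-.0978])-(.0263+.035)*np.array([np.cos(y),np.sin(y)])
print(p);go([*p,.127],y)
E
```

```text
[ 0.49451106 -0.09896463]
t 4.4833 q [ 0.66  0.33  1.72  0.    1.09 -0.51] tcp [0.5137 0.4294 0.1267] F [-0.93 -0.06 -1.34] w 0.104 58.64121437072754
shift tool [-0.1881 -0.4942 -0.0007] turn deg [  0.05   0.04 -24.01]
```

>>> drive_tool([
  [0, 0, 0, -0.0059, -0.0154, 0, 0],
  [0, 0, 0, -0.01176, -0.0309, 0, 0],
  [0, 0, 0, -0.01176, -0.0309, 0, 0],
  [0, 0, 0, -0.01176, -0.0309, 0, 0],
  [0, 0, 0, -0.01176, -0.0309, 0, 0],
  [0, 0, 0, -0.01176, -0.0309, 0, 0],
  [0, 0, 0, -0.01176, -0.0309, 0, 0],
  [0, 0, 0, -0.01176, -0.0309, 0, 0],
])

```text
time: 5.15
tool_pos: [0.502, 0.1794, 0.1231]
tcp_rot: [-0.623, -3.074, 0.004]
wrist_force: [-0.2, -0.4, -2.1]
width: 0.109
grip_force: 58.8
```

>>> drive_tool([
  [0, 0, 0, -0.01176, -0.0309, 0, 0],
  [0, 0, 0, -0.01176, -0.0309, 0, 0],
  [0, 0, 0, -0.01176, -0.0309, 0, 0],
  [0, 0, 0, -0.01176, -0.0309, 0, 0],
  [0, 0, 0, -0.01176, -0.0309, 0, 0],
  [0, 0, 0, -0.01176, -0.0309, 0, 0],
  [0, 0, 0, -0.01176, -0.0309, 0, 0],
  [0, 0, 0, -0.01176, -0.0309, 0, 0],
])

```text
time: 5.82
tool_pos: [0.4924, -0.0838, 0.1234]
tcp_rot: [-0.623, -3.074, -0.0]
wrist_force: [1.4, 1.0, -2.6]
width: 0.108
grip_force: 58.8
```

>>> drive_tool([
  [0, 0, 0, -0.0059, -0.0154, 0, 0],
  [0, 0, -4, 0, 0, 0, 0],
  [0, 0, -5, 0, 0, 0, 0],
  [0, 0, -5, 0, 0, 0, 0],
  [0, 0, -5, 0, 0, 0, 0],
  [0, 0, -5, 0, 0, 0, 0],
  [0, 0, 0, 0, 0, 0, 0],
  [0, 0, 0, 0, 0, 0, 0],
])

```text
time: 6.48
tool_pos: [0.4927, -0.0988, 0.124]
tcp_rot: [0.026, -3.137, -0.002]
wrist_force: [0.2, 0.1, -1.8]
width: 0.104
grip_force: 58.9
```

```bash
python3 - <<'E'
from h import *
np.set_printoptions(precision=4,suppress=True,linewidth=200)
y=.019;p=np.array([.5558,-.0978])-(.0263+.035)*np.array([np.cos(y),np.sin(y)])
go([*p,.06],y)
s=read_camera("scene");t=read_camera("top")
print([(round(m["score"],2),m["bbox"]) for m in masks_of(s,"bracket")],[(round(m["score"],2),m["bbox"]) for m in masks_of(t,"bracket")])
cv2.imwrite("pics/hold.png",np.hstack([cv2.resize(q["color"][v:v+100,u:u+100],(400,400),interpolation=2) for q,u,v in((t,252,140),(s,165,120))])[:,:,::-1])
E
```

```text
t 6.4833 q [-0.25  0.04  2.07  0.    1.04 -1.83] tcp [ 0.4927 -0.0988  0.124 ] F [ 0.16  0.14 -1.82] w 0.104 58.908342719078064
shift tool [-0.0021 -0.0003  0.064 ] turn deg [ 0.06 -0.24 -0.15]
[(0.96, [212.8, 138.3, 251.4, 168.3]), (0.96, [283.1, 275.5, 310.2, 313.3]), (0.96, [400.4, 303.5, 440.8, 354.0]), (0.65, [406.1, 247.0, 447.2, 286.3]), (0.61, [351.6, 208.8, 380.1, 251.0])] [(0.79, [106.0, 197.1, 130.1, 223.6]), (0.79, [133.3, 237.4, 158.7, 264.4]), (0.76, [178.9, 156.7, 206.7, 185.5]), (0.61, [173.1, 228.8, 204.4, 259.3]), (0.57, [304.8, 218.9, 314.4, 218.6])]
```

View pics/hold.png

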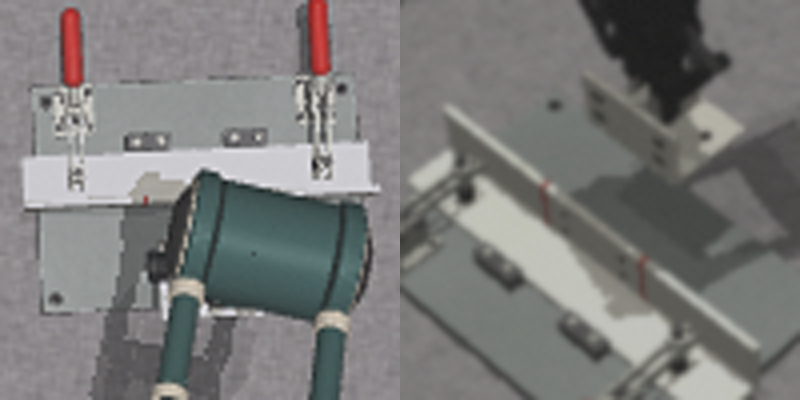

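The held bracket is level and intact, with its flange facing the rail: scene crop (640,110), marks at (545,200) and (642,275). I'm lowering it in front of the rail.

>>> drive_tool([
  [0, 0, 0, 0, 0, 0.01, 0],
  [0, 0, 0, -0.002, 0, 0.02, 0],
  [0, 0, 0, 0, 0, 0.02, 0],
  [0, 0, 0, 0, 0, 0.015, 0],
  [0, 0, 0, 0, 0, 0.01, 0],
  [0, 0, 0, 0, 0, 0, 0],
  [0, 0, 0, 0, 0, 0, 0],
  [0, 0, 0, 0, 0, 0, 0],
])

```text
time: 7.35
tool_pos: [0.4973, -0.0994, 0.052]
tcp_rot: [-0.03, 3.14, -0.001]
wrist_force: [0.1, -0.0, -0.6]
width: 0.108
grip_force: 58.9
```

```bash
cat > fit.py <<'E'
from h import *
np.set_printoptions(precision=4,suppress=True,linewidth=200)
s=read_camera("scene");st=status.read_state();tc=st["tool_pos"]
R=Ro.from_rotvec(st["tcp_rot"]).as_matrix();hd=np.arctan2(-R[1,0],-R[0,0])
print("tcp",tc,"heading",hd,"F",st["wrist_force"])
x0=np.array([tc[0]+.0263,tc[1],hd])
c=proj(s,[[x0[0]-.03,x0[1],.05]])[0];m=best_mask(s,"bracket",c)
print(c,m.sum())
# hidden part (rail/gripper occlude): only score where mask or not occluded is told by upper region
def f(v,z0): 
    q=sil(s,v[0],v[1],hd+v[2],z0);return np.abs(q-m).sum()/m.sum()
for z0 in (tc[2]-.0205,tc[2]-.0175,tc[2]-.0145):
    x=[x0[0],x0[1],0]
    o=minimize(f,x,args=(z0,),method="Nelder-Mead",options=dict(initial_simplex=[x]+[list(np.array(x)+d) for d in([.006,0,0],[0,.006,0],[0,0,.08])],maxiter=120,xatol=1e-4))
    print(z0,o.fun,o.x,"face-tcp",o.x[:2]-tc[:2])
E
python3 fit.py; python3 - <<'E'
from h import *
y=.019;p=np.array([.5558,-.0978])-(.0263+.01)*np.array([np.cos(y),np.sin(y)])
go([*p,.0325],y)
E
```

```text
tcp [ 0.4976 -0.0994  0.0524] heading 0.01886528330923311 F [-0.0874 -0.2891 -0.9835]
[228.8911 165.8348] 518.0
0.031852635697679973 0.29449203610420227 [ 0.523  -0.0964  0.0019] face-tcp [0.0254 0.0031]
0.03485263569767997 0.29750844836235046 [ 0.5244 -0.0949 -0.01  ] face-tcp [0.0268 0.0046]
0.03785263569767997 0.30164092779159546 [ 0.5259 -0.0936 -0.0163] face-tcp [0.0283 0.0059]
t 7.45 q [-0.25  0.13  2.12 -0.    0.88 -1.84] tcp [ 0.4977 -0.0995  0.0525] F [-0.44  0.18 -1.59] w 0.107 58.90056610107422
shift tool [-0.0218  0.0006  0.0201] turn deg [-0.04  0.14 -0.01]
```

>>> drive_tool([
  [0, 0, 0, -0.004, 0, 0, 0],
  [0, 0, 0, -0.006, 0, 0, 0],
  [0, 0, 0, -0.005, 0.0006, 0, 0],
  [0, 0, 0, 0, 0, 0.006, 0],
  [0, 0, 0, 0, 0, 0.006, 0],
  [0, 0, 0, 0, 0, 0.004, 0],
  [0, 0, 0, 0, 0, 0, 0],
  [0, 0, 0, 0, 0, 0, 0],
])

```text
time: 8.12
tool_pos: [0.5104, -0.0981, 0.0343]
tcp_rot: [0.03, -3.139, -0.001]
wrist_force: [-0.5, -0.3, -1.5]
width: 0.106
grip_force: 58.9
```

```bash
cat > look.py <<'E'
import sys
from h import *
np.set_printoptions(precision=4,suppress=True,linewidth=200)
s=read_camera("scene");st=status.read_state();tc=st["tool_pos"]
R=Ro.from_rotvec(st["tcp_rot"]).as_matrix();hd=np.arctan2(-R[1,0],-R[0,0]);f=np.array([np.cos(hd),np.sin(hd),0]);l=np.array([-f[1],f[0],0])
print("t",st["time"],"tcp",tc,"heading",hd,"tilt z",R[:,2],"F",st["wrist_force"])
o=tc+.0263*f;o[2]=tc[2]-.0175
S=8;u0,v0=180,130
im=cv2.resize(s["color"][v0:v0+70,u0:u0+90],None,fx=S,fy=S,interpolation=2)[:,:,::-1].copy()
for y in(-.045,.045):
    q=(proj(s,[o+y*l+[0,0,.05],o+y*l+[0,0,0]])-[u0,v0]+.5)*S
    cv2.line(im,*[tuple(map(int,a)) for a in q],(0,255,0),1)
    print("pred flange corner top",proj(s,[o+y*l+[0,0,.05]])[0])
cv2.imwrite("pics/"+sys.argv[1],im)
E
python3 look.py near.png
```

```text
t 8.1667 tcp [ 0.5109 -0.0982  0.0347] heading 0.018911317375061378 tilt z [-0.0012  0.0003 -1.    ] F [-0.0134  0.1744 -1.5998]
pred flange corner top [207.3565 162.2803]
pred flange corner top [229.2625 178.976 ]
```

View pics/near.png

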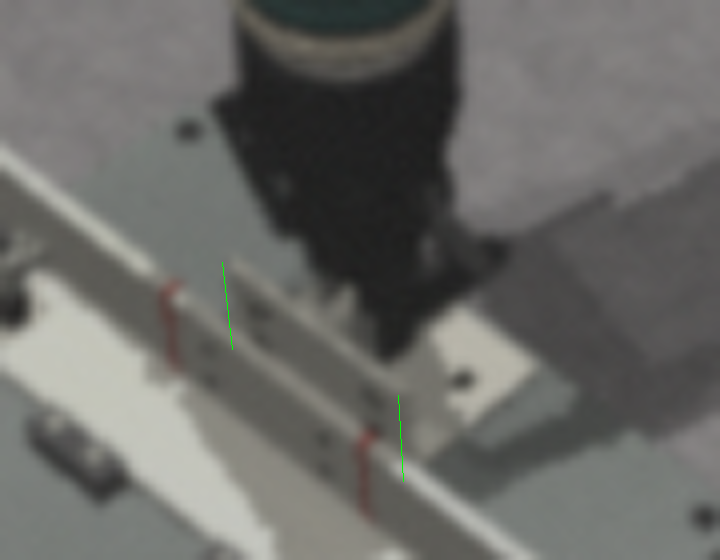

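The left flange corner is at about crop (232,262) and the right at (408,388). The marks are at (172,290) and (367,440), so the bracket sits about 1 mm too far toward +y. I'll correct that and lower it gently onto the bed.

>>> drive_tool([
  [0, 0, 0, 0, -0.001, 0, 0],
  [0, 0, 0, -0.004, 0, 0.0005, 0],
  [0, 0, 0, -0.002, 0, 0.0005, 0],
  [0, 0, 0, 0, 0, 0.0005, 0],
  [0, 0, 0, 0, 0, 0, 0],
  [0, 0, 0, 0, 0, 0, 0],
])

```text
time: 8.67
tool_pos: [0.5175, -0.0992, 0.0338]
tcp_rot: [0.03, -3.141, 0.0]
wrist_force: [-0.5, 0.8, -1.9]
width: 0.11
grip_force: 58.9
```

>>> drive_tool([
  [0, 0, 0, 0, 0, 0.0005, 0],
  [0, 0, 0, 0, 0, 0, 0],
  [0, 0, 0, 0, 0, 0, 0],
])

```text
time: 8.92
tool_pos: [0.5173, -0.0991, 0.0332]
tcp_rot: [0.03, -3.141, -0.0]
wrist_force: [0.9, 0.5, -2.0]
width: 0.105
grip_force: 58.9
```

>>> drive_tool([
  [0, 0, 0, 0, 0, 0.0005, 0],
  [0, 0, 0, 0, 0, 0, 0],
  [0, 0, 0, 0, 0, 0, 0],
])

```text
time: 9.17
tool_pos: [0.5174, -0.0992, 0.0327]
tcp_rot: [0.03, -3.141, -0.0]
wrist_force: [0.7, -0.5, -2.1]
width: 0.105
grip_force: 58.9
```

Not touching the bed yet; I'll keep lowering in small steps.

>>> drive_tool([
  [0, 0, 0, 0, 0, 0.0005, 0],
  [0, 0, 0, 0, 0, 0, 0],
  [0, 0, 0, 0, 0, 0, 0],
])

```text
time: 9.42
tool_pos: [0.5176, -0.0992, 0.0325]
tcp_rot: [-0.03, 3.141, -0.0]
wrist_force: [-1.1, 0.5, 0.4]
width: 0.106
grip_force: 59.4
```

>>> drive_tool([
  [0, 0, 0, 0, 0, 0.0005, 0],
  [0, 0, 0, 0, 0, 0, 0],
  [0, 0, 0, 0, 0, 0, 0],
])

```text
time: 9.67
tool_pos: [0.5175, -0.0992, 0.0325]
tcp_rot: [0.03, -3.141, 0.0]
wrist_force: [-2.8, 0.3, 5.1]
width: 0.107
grip_force: 60.2
```

>>> drive_tool([
  [0, 0, 0, 0, 0, 0.0005, 0],
  [0, 0, 0, 0, 0, 0, 0],
  [0, 0, 0, 0, 0, 0, 0],
])

```text
time: 9.92
tool_pos: [0.5175, -0.0992, 0.0325]
tcp_rot: [0.03, -3.141, 0.0]
wrist_force: [-5.1, 0.4, 10.5]
width: 0.111
grip_force: 60.8
```

On the bed (TCP z 0.0325). I'll ease the down-force and advance toward the rail.

>>> drive_tool([
  [0, 0, 0, 0, 0, -0.001, 0],
  [0, 0, 0, -0.002, 0, 0, 0],
  [0, 0, 0, -0.002, 0, 0, 0],
  [0, 0, 0, -0.002, 0, 0, 0],
  [0, 0, 0, -0.001, 0, 0, 0],
  [0, 0, 0, 0, 0, 0, 0],
  [0, 0, 0, 0, 0, 0, 0],
])

```text
time: 10.5
tool_pos: [0.5243, -0.0991, 0.0325]
tcp_rot: [0.03, -3.141, 0.0]
wrist_force: [-3.0, -0.5, 4.6]
width: 0.111
grip_force: 59.9
```

>>> drive_tool([
  [0, 0, 0, -0.001, 0, 0, 0],
  [0, 0, 0, 0, 0, 0, 0],
  [0, 0, 0, -0.001, 0, 0, 0],
  [0, 0, 0, 0, 0, 0, 0],
  [0, 0, 0, 0, 0, 0, 0],
])

```text
time: 10.92
tool_pos: [0.526, -0.0991, 0.0326]
tcp_rot: [0.03, -3.14, 0.0]
wrist_force: [-4.6, 0.0, 6.2]
width: 0.109
grip_force: 60.0
```

>>> drive_tool([
  [0, 0, 0, -0.001, 0, 0, 0],
  [0, 0, 0, 0, 0, 0, 0],
  [0, 0, 0, 0, 0, 0, 0],
])

```text
time: 11.17
tool_pos: [0.527, -0.0991, 0.0326]
tcp_rot: [0.03, -3.14, 0.0]
wrist_force: [-4.1, -0.5, 6.3]
width: 0.11
grip_force: 60.0
```

>>> drive_tool([
  [0, 0, 0, -0.001, 0, -0.0004, 0],
  [0, 0, 0, 0, 0, 0, 0],
  [0, 0, 0, 0, 0, 0, 0],
])

```text
time: 11.42
tool_pos: [0.5284, -0.099, 0.0325]
tcp_rot: [0.03, -3.141, -0.0]
wrist_force: [-1.9, -0.6, 1.7]
width: 0.106
grip_force: 59.6
```

>>> drive_tool([
  [0, 0, 0, -0.0005, 0, 0, 0],
  [0, 0, 0, 0, 0, 0, 0],
  [0, 0, 0, -0.0005, 0, 0, 0],
  [0, 0, 0, 0, 0, 0, 0],
  [0, 0, 0, 0, 0, 0, 0],
])

```text
time: 11.83
tool_pos: [0.5284, -0.099, 0.0325]
tcp_rot: [0.03, -3.139, -0.0]
wrist_force: [-5.7, -1.2, 3.9]
width: 0.109
grip_force: 60.1
```

```bash
python3 look.py c1.png
```

```text
t 11.8833 tcp [ 0.5284 -0.099   0.0325] heading 0.019060661810351456 tilt z [-0.0022  0.0001 -1.    ] F [-5.5353 -1.0017  5.1598]
pred flange corner top [202.7236 165.9214]
pred flange corner top [224.5945 182.7826]
```

View pics/c1.png

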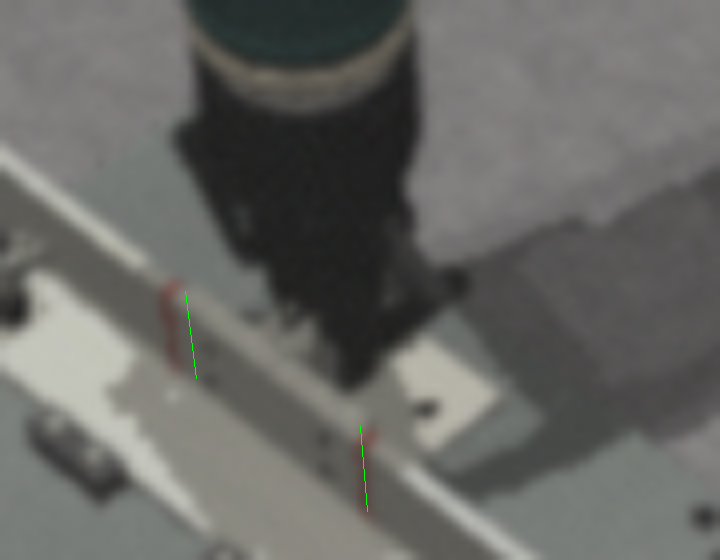

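```bash
cat > prof.py <<'E'
from h import *
np.set_printoptions(precision=1,suppress=True,linewidth=250)
s=read_camera("scene");yaw=.019;R=Ro.from_euler("z",yaw);O=np.array([.5558,-.0978,.065])
im=s["color"].astype(np.float32)
ys=np.arange(-.062,.0621,.001)
for dx in(-.006,-.004,-.002,0,.003):
    q=proj(s,[O+R.apply([dx,y,0]) for y in ys]).astype(np.float32)
    v=cv2.remap(im,q[:,:1],q[:,1:],cv2.INTER_LINEAR)[:,0]
    print("dx",dx);
    for a,b in((0,30),(95,125)): print(" y",(ys[a]*1e3).round(),"gray",v[a:b].mean(1).astype(int),"red",(v[a:b,0]-v[a:b,1]).astype(int))
a=cv2.resize(s["color"][160:175,193:213],(400,300),interpolation=2);b=cv2.resize(s["color"][177:192,215:235],(400,300),interpolation=2)
z=np.hstack([a,b])[:,:,::-1];cv2.imwrite("pics/z.png",cv2.convertScaleAbs(z,alpha=1.6,beta=-70))
E
python3 prof.py
```

```text
dx -0.006
 y -62.0 gray [115 116 116 115 115 115 114 113 112 111 112 113 114 115 116 117 118 120 121 122 122 123 123 123 122 122 122 121 121 121] red [-3 -3 -3 -3 -3 -3 -2 -1  0  0  0  0  0  0  0  0 -1 -1 -1 -1 -1 -1 -1 -1 -1  0  0 -1 -1  0]
 y 33.0 gray [115 120 125 126 128 128 127 126 124 121 118 114 109 109 109 109 110 110 111 112 113 113 114 114 114 115 115 114 114 115] red [1 1 1 1 1 1 1 1 2 2 2 2 2 2 3 3 3 3 3 2 1 1 1 1 1 1 1 1 2 1]
dx -0.004
 y -62.0 gray [118 117 117 116 116 116 114 113 112 111 109 109 111 112 114 117 119 122 124 126 127 127 127 128 128 128 128 128 128 129] red [-2 -2 -2 -2 -2 -1  0  1  2  3  5  6  6  5  3  2  1  0  0  0  0  0  0  0  0  0  0  0  0  0]
 y 33.0 gray [127 128 130 132 133 135 135 132 129 126 124 119 114 109 104 105 105 107 109 111 112 113 116 117 117 117 117 118 118 119] red [1 1 1 1 1 1 1 1 1 1 2 2 4 6 8 8 8 8 6 6 5 3 1 1 1 1 2 2 2 2]
dx -0.002
 y -62.0 gray [123 122 121 120 120 119 118 116 112 110 109 107 107 109 113 116 120 123 125 127 128 129 130 130 130 130 130 130 131 132] red [ 0  0  0  0  0  0  1  4  8 10 12 14 15 13  9  6  3  1  1  1  0 
[... 498 characters left out ...]
 33.0 gray [130 131 131 132 132 132 133 132 131 130 130 126 120 114 108 104 101  99 100 104 109 114 120 122 123 125 128 128 127 127] red [ 1  1  1  1  1  1  2  2  2  2  2  4  7 12 18 22 25 26 25 20 15 10  5  4  3  2  1  1  1  1]
dx 0.003
 y -62.0 gray [120 119 118 117 116 115 114 113 109 105 101  98  96  97  99 103 107 113 116 117 117 117 118 118 118 117 117 117 118 119] red [ 0  0  1  1  2  3  5  8 11 15 19 22 25 26 22 16 11  6  3  3  2  2  1  1  1  0  0  0  0  1]
 y 33.0 gray [122 122 122 122 121 121 120 121 122 122 121 119 117 116 110 103  97  92  93  95 100 105 110 114 118 119 119 120 122 123] red [ 1  1  1  1  1  1  1  1  2  2  3  4  6  8 13 19 24 30 29 25 20 14 10  6  4  2  1  1  1  1]
```

View pics/z.png

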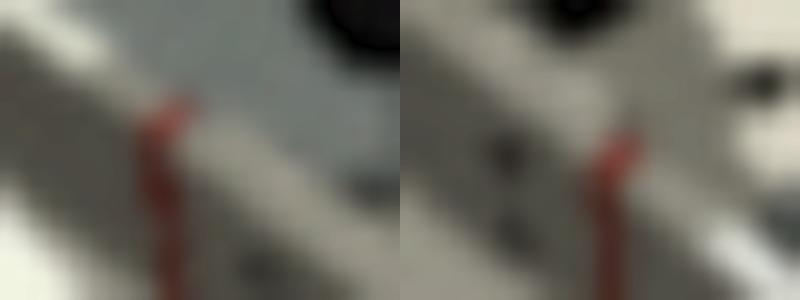

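The marks peak at y −51 and +50 mm and the flange edges sit at about −46 and +44 mm. The bracket is therefore centred within about 1 mm and touching the rail. Now I'll build up the push.

>>> drive_tool([
  [0, 0, 0, -0.0004, 0, -0.0003, 0],
  [0, 0, 0, 0, 0, 0, 0],
  [0, 0, 0, 0, 0, 0, 0],
  [0, 0, 0, 0, 0, 0, 0],
])

```text
time: 12.27
tool_pos: [0.5284, -0.099, 0.0325]
tcp_rot: [0.03, -3.139, -0.0]
wrist_force: [-5.9, -1.0, 4.0]
width: 0.109
grip_force: 59.9
```

>>> drive_tool([
  [0, 0, 0, -0.0004, 0, 0, 0],
  [0, 0, 0, 0, 0, 0, 0],
  [0, 0, 0, 0, 0, 0, 0],
  [0, 0, 0, 0, 0, 0, 0],
])

```text
time: 12.6
tool_pos: [0.5284, -0.099, 0.0325]
tcp_rot: [0.03, -3.138, -0.0]
wrist_force: [-8.2, -0.9, 4.8]
width: 0.101
grip_force: 60.1
```

```bash
python3 - <<'E'
from h import *
np.set_printoptions(precision=3,suppress=True)
A=[]
for i in range(4):
    read_camera("scene");s=status.read_state();A.append(np.r_[s["wrist_force"],s["torque"]])
print(np.mean(A,0));print(np.std(A,0))
go([.5284,-.099,.0325],.019)
E
```

```text
[-7.787 -0.936  4.679 -0.218  0.906 -0.063]
[0.407 0.31  0.322 0.017 0.011 0.045]
t 12.8 q [-0.23  0.22  2.07 -0.    0.86 -1.82] tcp [ 0.528 -0.099  0.033] F [-7.48 -1.42  4.15] w 0.106 60.12911796569824
shift tool [-0. -0.  0.] turn deg [ 0.01 -0.21  0.01]
```

>>> drive_tool([
  [0, 0, 0, -0.0005, 0, -0.0003, 0],
  [0, 0, 0, 0, 0, 0, 0],
  [0, 0, 0, -0.0005, 0, -0.0003, 0],
  [0, 0, 0, 0, 0, 0, 0],
  [0, 0, 0, 0, 0, 0, 0],
  [0, 0, 0, 0, 0, 0, 0],
])

```text
time: 13.3
tool_pos: [0.5283, -0.099, 0.0326]
tcp_rot: [0.03, -3.136, -0.0]
wrist_force: [-8.9, -1.9, 3.6]
width: 0.108
grip_force: 60.0
```

```bash
cat > ff.py <<'E'
from h import *
np.set_printoptions(precision=3,suppress=True)
A=[]
for i in range(6):
    read_camera("scene");s=status.read_state();A.append(np.r_[s["wrist_force"],s["torque"]])
print(np.mean(A,0));go([.5284,-.099,.0325],.019)
E
python3 ff.py
```

```text
[-9.081 -1.78   4.294 -0.323  1.115 -0.058]
t 13.6 q [-0.23  0.22  2.06 -0.    0.86 -1.82] tcp [ 0.528 -0.099  0.033] F [-9.97 -1.66  4.31] w 0.105 59.98475253582001
shift tool [-0. -0.  0.] turn deg [ 0.02 -0.33  0.01]
```

>>> drive_tool([
  [0, 0, 0, -0.0005, 0, -0.0002, 0],
  [0, 0, 0, 0, 0, 0, 0],
  [0, 0, 0, -0.0005, 0, 0, 0],
  [0, 0, 0, 0, 0, 0, 0],
  [0, 0, 0, -0.0003, 0, 0, 0],
  [0, 0, 0, 0, 0, 0, 0],
  [0, 0, 0, 0, 0, 0, 0],
  [0, 0, 0, 0, 0, 0, 0],
])

```text
time: 14.27
tool_pos: [0.5283, -0.0989, 0.0326]
tcp_rot: [0.03, -3.133, -0.001]
wrist_force: [-12.7, -1.5, 6.6]
width: 0.112
grip_force: 60.4
```

```bash
python3 ff.py
```

```text
[-12.696  -2.636   7.223  -0.414   1.528  -0.057]
t 14.5667 q [-0.23  0.22  2.06 -0.    0.87 -1.82] tcp [ 0.528 -0.099  0.033] F [-12.36  -2.62   8.81] w 0.106 60.42182385921478
shift tool [-0. -0.  0.] turn deg [ 0.03 -0.49  0.02]
```

>>> drive_tool([
  [0, 0, 0, 0, 0, 0, 0],
  [0, 0, 0, 0, 0, 0, 0],
  [0, 0, 0, 0, 0, 0, 0],
  [0, 0, 0, 0, 0, 0, 0],
  [0, 0, 0, 0, 0, 0, 0],
  [0, 0, 0, 0, 0, 0, 0],
  [0, 0, 0, 0, 0, 0, 0],
  [0, 0, 0, 0, 0, 0, 0],
])

```text
time: 15.23
tool_pos: [0.5283, -0.0989, 0.0326]
tcp_rot: [0.03, -3.133, -0.001]
wrist_force: [-12.7, -1.8, 6.7]
width: 0.11
grip_force: 60.4
```

>>> drive_tool([
  [0, 0, 0, 0, 0, 0, 0],
  [0, 0, 0, 0, 0, 0, 0],
  [0, 0, 0, 0, 0, 0, 0],
  [0, 0, 0, 0, 0, 0, 0],
  [0, 0, 0, 0, 0, 0, 0],
  [0, 0, 0, 0, 0, 0, 0],
  [0, 0, 0, 0, 0, 0, 0],
  [0, 0, 0, 0, 0, 0, 0],
])

```text
time: 15.9
tool_pos: [0.5283, -0.099, 0.0326]
tcp_rot: [0.03, -3.133, -0.001]
wrist_force: [-12.8, -2.0, 6.9]
width: 0.109
grip_force: 60.4
```

```bash
python3 ff.py; python3 prof.py | sed -n 4,6p
```

```text
[-13.126  -2.645   6.945  -0.421   1.552  -0.06 ]
t 16.2 q [-0.23  0.22  2.06 -0.    0.87 -1.82] tcp [ 0.528 -0.099  0.033] F [-13.12  -2.83   6.47] w 0.109 60.421029925346375
shift tool [-0. -0.  0.] turn deg [ 0.03 -0.49  0.03]
dx -0.004
 y -62.0 gray [119 118 117 117 116 115 114 113 113 111 110 110 111 112 114 117 120 122 125 127 127 127 127 128 127 127 127 127 127 128] red [-2 -2 -1 -1 -1  0  0  2  2  4  6  6  6  5  3  1  0  0  0  0  0  0  0  0  0  0  0  1  1  1]
 y 33.0 gray [127 129 131 132 133 134 134 131 128 125 123 119 114 109 105 105 106 108 110 111 113 114 117 118 118 118 118 118 118 118] red [1 1 1 1 1 1 2 2 2 2 2 3 4 6 8 8 9 8 6 6 5 3 2 1 1 1 1 1 1 1]
```

Steady and aligned, with the push at about 12–13 N and the picture unchanged. Handing in.

```bash
python3 -c "
from workcell import workorder
print(workorder.finish_job())"
```

```text
the job is handed in; nothing more can be done
None
```

I handed the job in with the bare bracket on the bed, still gripped and pushed against the rail at about 13 N at the wrist; by my measurements it is centred between the red marks to about 1 mm, but no verdict came back.

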